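Clamp a drilled block in a cam vice and keep the pressure on

TASK

Put the small drilled aluminium block into the open cam vice, flat on its base and in the middle of the gap between the fence and the spring jaw, and let go of it. Then swing the vice's lever round by its upright knob to the cam's highest lift, where the arm lies over the index line on the vice's tongue, so that the block is clamped; the lever springs back if released, so finish while still holding it there. Leave the pliers, parts tray and masking tape where they are.

Things in the scene. Friction and masses are not known exactly. Their poses are not given: they have to be found in the camera images.
- block_centre (a point): Centre of the loose aluminium block, 54 (its x) x 36 (its y) x 32 mm high, standing on the desk, about 0.16 kg, with two upright 9 mm holes on its x axis. Best taken across its 54 mm length; in the vice its 36 mm width (its y) goes between fence and jaw, either way round.
- block: The same aluminium block; origin at the centre of its underside, axes as above.
- cam_vice: Grey cam vice, fixed to the desk; origin on the desk under its base, z up. Base plate 175 x 110 mm (x from -80 to +95 mm), top 8 mm above the desk; a 14 mm wide tongue with a dark index line runs on to x = -131 mm. Along its x: tongue, cam axis at x = -30.5 mm, sliding steel jaw, spring pad, seat, fixed fence whose face is at x = +70 mm (24 mm high above the base, 44 mm long in y). Low steel jaw guides (12 mm above the base) stand at y = +-29.5 mm, x from -15 to +21 mm.
- vice_seat (a point): Middle of the seat, on the top face of the base plate (vice x = 48 mm, y = 0, 8 mm above the desk). The open gap from pad to fence is 44.5 mm along the vice's x, from x = 25.5 to 70 mm. Axes as the vice's. Its z is the height at which the block's underside rests.
- pad: Spring pad of the sliding jaw, 44 mm long, 22 mm high, 6 mm thick. Moves along the vice's x with the cam, 12 mm of lift in all, and yields on springs of 1.3 N/mm; at highest lift it pushes the 36 mm block against the fence with about 4.5 N.
- cam_lever (a joint): Dark steel lever on the eccentric disc, arm 14 mm wide with its top 30 mm above the desk. Value = its angle: 0 = open stop (arm along the vice's +y), grows counter-clockwise seen from above; highest lift at 1.571 (arm along the vice's -x, over the index line); stop at 2.3. Beyond 1.571 the jaw goes back again. A return spring pulls it towards 0, even from highest lift, with about 3 N at the knob there; turning it takes up to about 6 N.
- lever_knob (a point): Middle of the upright black round knob at the end of the lever: diameter 19 mm, 30 to 72 mm above the desk, this point 51 mm above the desk and 100 mm from the cam axis. The knob does not spin on the lever but may slip round in the fingers.
- cam_axis (a point): Upright axis of cam and lever, at knob height (51 mm above the desk).
- pliers: Small pliers with yellow grips, 50 x 102 x 11 mm, lying flat on the desk; leave alone.
- parts_tray: Small divided blue tray with screws, 66 x 110 x 22 mm; leave alone.
- masking_tape: Roll of masking tape, 104 x 102 x 25 mm, lying flat; leave alone.
Things that resemble listed ones, but are neither listed nor needed, are in the scene too. There is more than one size of the block; the job needs the smaller.

How it is judged:
On the way, in this order (a step that is already met when the one before it is completed fails the run):
1. the block stands flat in the open vice between fence and pad, let go, with the lever still near its open stop (x of block_centre in the frame of cam_vice between 0.04 and 0.056 m and y of block_centre in the frame of cam_vice between -0.012 and 0.012 m and z of block_centre in the frame of cam_vice between 0.021 and 0.0275 m and angle between block_centre's own z axis and vertical below 0.08 rad and angle between the y axis of block_centre and the x axis of cam_vice, either way round below 0.15 rad and contact force between each of the arm, the fingers and block below 0.1 N and value of joint cam_lever below 0.35 rad), for 0.2 s.
2. the lever is held at highest lift and the block is clamped (value of joint cam_lever between 1.45 and 1.69 rad and contact force between pad and block above 2 N and contact force between the fingers and cam_lever above 0.5 N), for 0.2 s.
At the end, for the whole second after the job is handed in: Fingers hold the lever (over 0.5 N), at rest within 0.12 rad of highest lift; pad presses the block with over 2 N against the fence (block centre 50 to 56 mm along vice x); block flat (0.08 rad), square (0.15 rad), centred along the jaws within 12 mm, at rest, not touched by the robot (all of step 2 and x of block_centre in the frame of cam_vice between 0.05 and 0.056 m and y of block_centre in the frame of cam_vice between -0.012 and 0.012 m and z of block_centre in the frame of cam_vice between 0.021 and 0.0275 m and angle between block_centre's own z axis and vertical below 0.08 rad and angle between the y axis of block_centre and the x axis of cam_vice, either way round below 0.15 rad and contact force between each of the arm, the fingers and block below 0.1 N and velocity of joint cam_lever between -0.05 and 0.05 rad/s and linear speed of block below 0.01 m/s); the arm keeps its last pose, push and grip.
It fails at once if pliers moved by more than 25 mm (distance of pliers from where it was at the start of the episode above 0.025 m).
It fails at once if parts tray moved by more than 25 mm (distance of parts_tray from where it was at the start of the episode above 0.025 m).
It fails at once if masking tape moved by more than 25 mm (distance of masking_tape from where it was at the start of the episode above 0.025 m).
It also fails if it takes over 51 s, if anything falls off the work surface, if the arm or the gripper's body presses on something with over 40 N, if the wrist force passes 120 N, or if a joint passes its speed limit or range.

ROBOT

A 6-joint arm with a two-finger parallel gripper is mounted at the origin on a cart in front of the work surface, level with it; the furniture and walls round the work are solid. World frame = base frame: x ahead of the robot, y to its left, z up, the work surface at z = 0. Lengths are in m, angles in rad, forces in N, time in s.
With the tool pointing down it reaches from about 0.325 to 0.775 m from the base axis. Payload 5.5 kg.
Tool frame: the origin (TCP) lies on the centre line of the jaws, within the pads' length; the fingertips stand 22 mm ahead of it and the grasp point (between the pads) lies 3 mm ahead of it (arm.tcp_to_tips is the distance from the TCP to the fingertips, in m); x points along the fingers, y is the direction in which the jaws open and shut, and the axes are right-handed (so a half turn about x gives the same grasp; the last joint's range is limited). The gripper opens to 88 mm and grips with 3 to 60 N. Pads are 20 mm wide; open, the fingers measure 115 mm over their backs; the gripper's body (75 mm by 178 mm) begins 61 mm behind the grasp point.
Start: joints at [-1.169, 0.091, 1.231, -0, 1.82, -0.057], TCP at [0.266, -0.538, 0.245] pointing down, gripper open.
Joint ranges: [-2.87, 2.87], [-0.86, 2.18], [0.17, 2.46], [-1.51, 4.65], [0.06, 2.69], [-2.65, 2.65]. Speed limits (rad/s): [2.57, 2.57, 3.01, 3.14, 3.14, 3.14].

INTERFACE

Orientations are given as a unit quaternion [w, x, y, z].
In Python, from bench import arm, optics, ticket gives the robot as it stands. The module is installed in compiled form; this text tells all that it offers.
- The arm moves only by the tool send_rows, never from a script. Its arguments are lists of equal length, an entry for each row: "travel": the shift along the world's x, y, z in mm, a list of three; "twist": the turn, a rotation vector about the world's x, y, z in degrees, a list of three. In form: {"travel": [[dx, dy, dz], ...], "twist": [[rx, ry, rz], ...]}. A call has 1 to 5 rows; each row is the pose to reach, as a shift and turn from the pose commanded when the call began; what a row does not reach only later rows make up. A row lasts 1/8 s, in which the tool goes at most 62.5 mm and 10.7 degrees, less where a joint would pass 70% of its speed; a pose out of reach is approached as far as the arm can. A call with a gripper value outside its range is refused whole. "grip" is the finger opening in mm, from 0 to 87.8, set as the call begins (left out, the last holds). The fingers move at their own pace and stop on an object; "grip_force" is the grip in N (left out, the last holds). Time passes only in rows, so rows that repeat a pose let the fingers close. It gives the time, the measured TCP pose, the force and the opening at its end, in the units of the state.
- arm.get_obs(): the state, without advancing time (a new reading comes with each control period).
- optics.grab_frame(name): name is "scene" or "top" or "wrist"; returns (picture, depth): 384x512x3 uint8, blue, green, red; 384x512 float32, m along the optical axis (not along the pixel's ray), 0 where there is no reading.
- optics.calibration(name): a dict with "fx", "fy", "cx", "cy" (pixels), "position" and "rotation" of the camera in the world. Camera axes: x right, y up, looking along -z (the intrinsics and any distortion apply to the point x, -y, -z); pixel columns grow to the right and rows downward; lengths in m; the calibration is good to about 2 mm. A picture is of the moment at which its call begins: read the wrist's pose just before it. calibration takes no time and is no camera call; for the wrist camera it gives the pose at the moment of the call.
- ticket.close_job(): hands the job in, once; it reports no verdict.
Trained networks look in the newest picture that a camera, given by its name, has taken for a name from the list of things; names that differ only in an ending like _2 or _b are one class to them, and where a whole thing is asked for, a point or a joint stands for the part that bears it (a point fixed in the world has none). Each returns a list of dicts, best first, with "score" (0 to 1); they miss things now and then, are a little off and sometimes report something else, mostly with a low value. They report only what shows in the picture. A call takes as long as a camera call. They do not tell look-alikes from the thing itself.
- optics.boxes_of(name, camera): "position" ([x, y, z] in m, in world coordinates, good to about 4 mm: the middle of the surface that is visible of it).
- optics.pinpoint(name, camera): "position" ([x, y, z] in m, in world coordinates, good to about 4 mm: a listed point, or the origin of a listed thing).
The state is a dict: "time": time; "joint_pos": joint angles; "joint_vel": joint speeds; "joint_torque": joint torques, N m; "ee_pos": TCP position; "tcp_rot": TCP orientation; "wrist_force": force on the tool from outside, world axes, zero at the start; "ft_torque": the same for the moment, N m; "width": opening from 0.0 (shut) to 1.0 (fully open).
Only numpy, scipy, OpenCV 4.12 (cv2) and the standard library are available. Lean on these libraries where they do the work, as an engineer would, in place of code of your own. Each camera call takes 0.05 s, during which the arm holds its last target. There are 200 camera calls.

## Working session

There is one attempt and no reset: what is moved stays moved. The work goes in short steps, Python scripts to look and compute and a tool call to move; the robot and the scene stay as the last step left them, time stands still between calls to the robot, and variables do not carry over. Pictures are saved under pics/ and viewed, about 8 in all and at most 12, crops included, and the job is handed in when it is done.

Besides the shell and the picture viewer there is one more tool, called after "Call:" as name(argument=value, ...) on one line, values as JSON. send_rows: Moves the arm, as the interface text tells. Its arguments: {"type":"object","properties":{"travel":{"type":"array"},"twist":{"type":"array"},"grip":{"type":"number"},"grip_force":{"type":"number"}},"required":["travel","twist"]}

```bash
mkdir -p pics
cat > h.py <<'E'
import numpy as np, cv2
from bench import arm, optics, ticket
def grab(c,fn=None):
    im,d=optics.grab_frame(c)
    if fn: cv2.imwrite('pics/'+fn,im)
    return im,d
def cloud(c,d):
    k=optics.calibration(c); v,u=np.mgrid[:384,:512]
    P=np.stack([(u-k['cx'])/k['fx']*d,-(v-k['cy'])/k['fy']*d,-d],-1)
    R=np.array(k['rotation']); R=R if R.shape==(3,3) else None
    return P@R.T+np.array(k['position'])
E
python3 - <<'E'
from h import *
print(arm.get_obs()); print(optics.calibration('top'))
for c in('top','scene'):
    im,d=grab(c,c+'0.png'); np.save(c+'0.npy',cloud(c,d))
    for n in('block_centre','vice_seat','lever_knob','cam_axis','cam_vice','pliers','parts_tray','masking_tape'):
        print(c,n,[(round(r['score'],2),np.round(r['position'],3).tolist()) for r in optics.pinpoint(n,c)[:4]])
a=cv2.imread('pics/top0.png');
cv2.imwrite('pics/top0b.png',cv2.resize(a,(800,600),interpolation=cv2.INTER_CUBIC))
E
```

```text
{'time': 0.0, 'joint_pos': array([-1.16871239e+00,  9.18420686e-02,  1.23184512e+00, -4.19829791e-05,
        1.81979550e+00, -5.67191333e-02]), 'joint_vel': array([ 0.00055018,  0.00161798,  0.00247139,  0.00093408, -0.00029321,
       -0.00021934]), 'joint_torque': array([-3.81437843e-03, -4.46456945e+01, -4.06448185e+01,  6.97425334e-02,
        2.94898578e-02, -1.58005887e-04]), 'ee_pos': array([ 0.2656049 , -0.53773499,  0.24353991]), 'tcp_rot': array([-0.16013295, -0.68845399, -0.16144459,  0.68871198]), 'wrist_force': array([-0.66338409,  0.09138241, -0.65141593]), 'ft_torque': array([-0.02136669,  0.01617909, -0.01003899]), 'width': 0.9974956618593088}
{'fx': 391.0275696579561, 'fy': 391.0275696579561, 'cx': 255.84217451988246, 'cy': 193.51676465207518, 'position': array([ 0.41530234, -0.06279792,  1.27744267]), 'rotation': array([-0.70335776, -0.03663828,  0.02844492,  0.70932108])}Traceback (most recent call last):
  File "<stdin>", line 4, in <module>
  File "h.py", line 11, in cloud
    return P@R.T+np.array(k['position'])
             ^^^
AttributeError: 'NoneType' object has no attribute 'T'
```

```bash
cat > h.py <<'E'
import numpy as np, cv2
from scipy.spatial.transform import Rotation as Ro
from bench import arm, optics, ticket
def rot(q): return Ro.from_quat(np.array(q)[[1,2,3,0]]).as_matrix()
def grab(c,fn=None):
    im,d=optics.grab_frame(c)
    if fn: cv2.imwrite('pics/'+fn,cv2.resize(im,(800,600),interpolation=cv2.INTER_CUBIC))
    return im,d
def cloud(c,d):
    k=optics.calibration(c); v,u=np.mgrid[:384,:512]
    P=np.stack([(u-k['cx'])/k['fx']*d,-(v-k['cy'])/k['fy']*d,-d],-1)
    return P@rot(k['rotation']).T+np.array(k['position'])
E
python3 - <<'E'
from h import *
for c in('top','scene'):
    im,d=grab(c,c+'0.png'); np.save(c+'0.npy',cloud(c,d))
    for n in('block_centre','vice_seat','lever_knob','cam_axis','cam_vice'):
        print(c,n,[(round(r['score'],2),np.round(r['position'],3).tolist()) for r in optics.pinpoint(n,c)[:4]])
E
```

```text
top block_centre [(0.89, [0.464, -0.357, 0.022]), (0.46, [0.464, -0.233, 0.016])]
top vice_seat [(0.73, [0.587, 0.143, 0.009])]
top lever_knob [(0.66, [0.469, 0.09, 0.053])]
top cam_axis [(0.74, [0.563, 0.065, 0.05])]
top cam_vice [(0.88, [0.572, 0.095, 0.0])]
scene block_centre [(0.75, [0.459, -0.357, 0.022]), (0.63, [0.463, -0.234, 0.008]), (0.34, [0.57, 0.092, 0.0])]
scene vice_seat [(0.71, [0.585, 0.14, 0.01])]
scene lever_knob [(0.82, [0.466, 0.089, 0.049])]
scene cam_axis [(0.67, [0.565, 0.064, 0.052])]
scene cam_vice [(0.71, [0.568, 0.094, 0.0])]
```

View pics/top0.png

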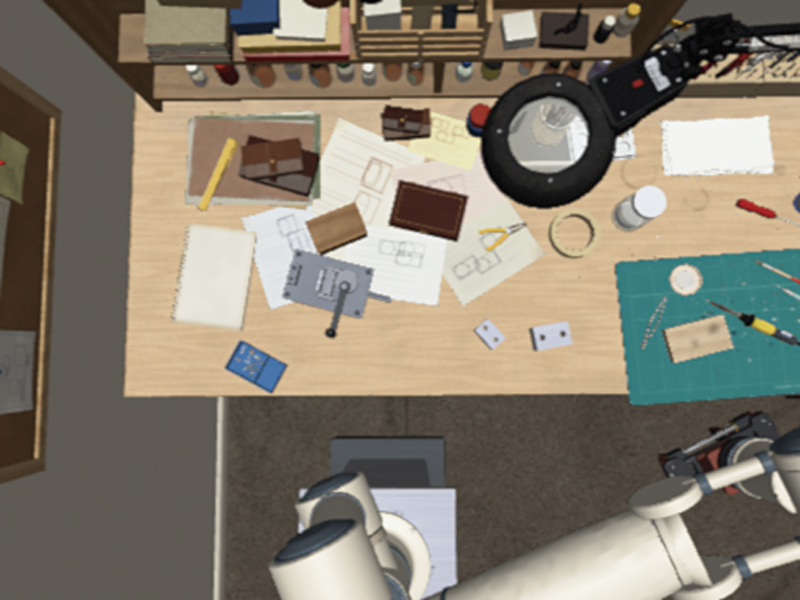

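View pics/scene0.png

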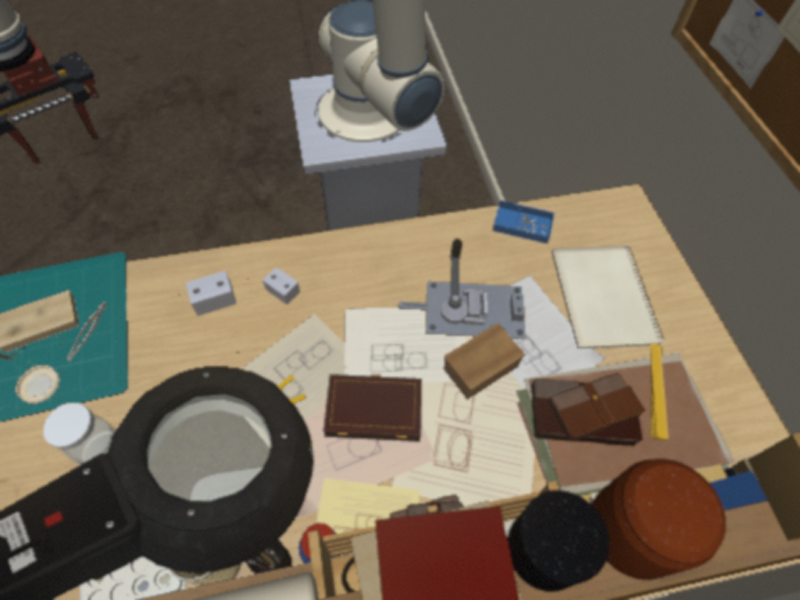

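Run:
```python
from h import *
for c in('top','scene'):
    P=np.load(c+'0.npy').reshape(-1,3)
    def near(x,y,r,lo,hi):
        m=(np.hypot(P[:,0]-x,P[:,1]-y)<r)&(P[:,2]>lo)&(P[:,2]<hi); return P[m]
    for nm,a in (('small',(0.464,-0.233,0.045,0.022,0.045)),('big',(.462,-.357,.06,.022,.06))):
        Q=near(*a); print(c,nm,len(Q),np.median(Q[:,2]),cv2.minAreaRect((Q[:,:2]*1000).astype(np.float32)))
    Q=near(.572,.095,.2,.004,.012); print('base',len(Q),cv2.minAreaRect((Q[:,:2]*1000).astype(np.float32)))
    Q=near(.468,.091,.02,.06,.08); print('knob',len(Q),Q.mean(0) if len(Q) else 0, Q.max(0))
    desk=near(.45,-.1,.06,-.02,.02); print('desk z',np.median(desk[:,2]))
    for x in np.arange(.3,1.0,.05):
        print(round(x,2),[ (lambda q: round(float(q[:,2].max()),2) if len(q) else None)(P[(abs(P[:,0]-x)<.025)&(abs(P[:,1]-y)<.025)]) for y in np.arange(.35,-.5,-.05)])
o=arm.get_obs();k=optics.calibration('wrist')
R=rot(o['tcp_rot']);print('tcp R',R.round(2));print('cam in tcp',R.T@(np.array(k['position'])-o['ee_pos']),(R.T@rot(k['rotation'])).round(2),k['fx'])
```

```text
top small 187 0.030396719597780786 ((465.89483642578125, -230.2043914794922), (53.811527252197266, 36.49171447753906), 41.35304641723633)
top big 346 0.040372580711255934 ((460.7230529785156, -353.9931640625), (47.50187301635742, 72.98817443847656), 10.235530853271484)
base 1600 ((570.618896484375, 97.03211975097656), (375.20660400390625, 394.7716064453125), 13.726357460021973)
knob 27 [0.46929202 0.09218402 0.06893424] [0.47713531 0.09981721 0.07408568]
desk z -0.0015337174339449255
0.3 [-0.73, -0.74, -0.74, -0.74, -0.74, -0.74, -0.74, -0.73, -0.74, -0.74, -0.74, -0.73, -0.74, -0.74, -0.74, 0.56, 0.59]
0.35 [0.01, 0.01, 0.03, 0.02, 0.0, 0.01, 0.0, 0.01, 0.01, 0.0, 0.01, 0.0, 0.01, 0.0, 0.0, 0.01, 0.0]
0.4 [0.01, 0.03, 0.02, 0.02, 0.01, 0.01, 0.01, 0.01, 1.28, 0.0, 0.01, 0.01, 0.0, 0.0, 0.01, 0.01, 0.01]
0.45 [0.01, 0.03, 0.02, 0.01, 0.0, 0.07, 0.01, 0.0, 0.0, 0.01, 0.01, 0.03, 0.03, 0.04, 0.05, 0.05, 0.0]
0.5 [0.02, 0.02, 0.01, 0.0, 0.0, 0.07, 0.03, 0.01, 0.01, 0.01, 0.0, 0.04, 0.03, 0.04, 0.05, 0.05, 0.01]
0.55 [0.02, 0.02, 0.02, 0.03, 0.03, 0.04, 0.04, 0.01, 0.01, 0.01, 0.0, 0.01,
[... 2365 characters left out ...]
.04, 0.06, 0.01, 0.04, 0.04, 0.04, 0.2, 0.22, 0.23, 0.24, 0.25, None]
0.8 [0.06, 0.06, 0.11, 0.11, 0.11, 0.08, 0.01, 0.01, 0.03, 0.03, 0.01, 0.22, 0.22, 0.23, 0.23, 0.26, 0.26]
0.85 [0.05, 0.06, 0.11, 0.11, 0.11, 0.08, 0.01, 0.01, 0.01, 0.01, 0.01, 0.22, 0.23, 0.23, 0.25, 0.26, 0.28]
0.9 [0.05, 0.05, 0.05, 0.05, 0.05, 0.04, 0.0, 0.05, 0.06, 0.05, 0.01, 0.17, 0.24, 0.25, 0.25, 0.27, 0.34]
0.95 [None, None, 0.31, 0.43, None, 0.44, 0.44, 0.34, 0.42, 0.42, 0.31, 0.34, 0.25, 0.22, 0.22, 0.22, 0.28]
tcp R [[-0.    0.44 -0.9 ]
 [-0.   -0.9  -0.44]
 [-1.    0.    0.  ]]
cam in tcp [-0.1415447   0.00098577 -0.07579106] [[ 0.    0.28 -0.96]
 [ 1.    0.    0.  ]
 [ 0.   -0.96 -0.28]] 272.14387985766336
```

Call:
send_rows(travel=[[20,31,-5],[40,61,-10],[60,92,-15],[80,122,-20],[100,153,-25]], twist=[[0,0,10.5],[0,0,21],[0,0,31.5],[0,0,42],[0,0,52.5]])

```text
time: 1.27
ee_pos: [0.3663, -0.384, 0.2196]
tcp_rot: [0.451, 0.545, 0.45, -0.545]
wrist_force: [-0.3, 0.4, 0.5]
width: 0.994
```

Call:
send_rows(travel=[[20,31,-10],[40,61,-20],[60,92,-30],[80,122,-40],[100,153,-50]], twist=[[0,0,10.5],[0,0,21],[0,0,31.5],[0,0,42],[0,0,52.5]])

```text
time: 1.9
ee_pos: [0.4663, -0.2309, 0.1695]
tcp_rot: [0.645, 0.29, 0.645, -0.29]
wrist_force: [0.1, 0.4, -0.4]
width: 1.0
```

```bash
cat >> h.py <<'E'
def tcp():
    o=arm.get_obs(); R=rot(o['tcp_rot'])
    print('t',round(o['time'],2),'tcp',(o['ee_pos']*1000).round(1),'yaw',np.degrees(np.arctan2(R[1,1],R[0,1])).round(2),'xaxis',R[:,0].round(3),'F',np.round(o['wrist_force'],1),'w',round(o['width']*87.8,1),'j',np.round(o['joint_pos'],2))
E
python3 - <<'E'
from h import *
tcp()
im,d=grab('wrist','w1.png'); C=cloud('wrist',d); np.save('w1.npy',C)
print([(round(r['score'],2),np.round(r['position'],3).tolist()) for r in optics.pinpoint('block_centre','wrist')])
P=C.reshape(-1,3); Q=P[(np.hypot(P[:,0]-.4655,P[:,1]+.232)<.045)&(P[:,2]>.026)&(P[:,2]<.042)]
print(len(Q),np.median(Q[:,2]),cv2.minAreaRect((Q[:,:2]*1000).astype(np.float32)))
E
```

```text
t 1.9 tcp [ 466.3 -230.9  169.5] yaw 41.63 xaxis [ 0. -0. -1.] F [ 0.1  0.4 -0.4] w 87.8 j [-0.53 -0.13  1.58 -0.    1.69 -1.25]
[(0.62, [0.462, -0.358, 0.021]), (0.56, [0.469, -0.232, 0.018])]
1647 0.03172756495379497 ((466.35821533203125, -229.45233154296875), (54.17414474487305, 36.39992141723633), 41.95322799682617)
```

View pics/w1.png

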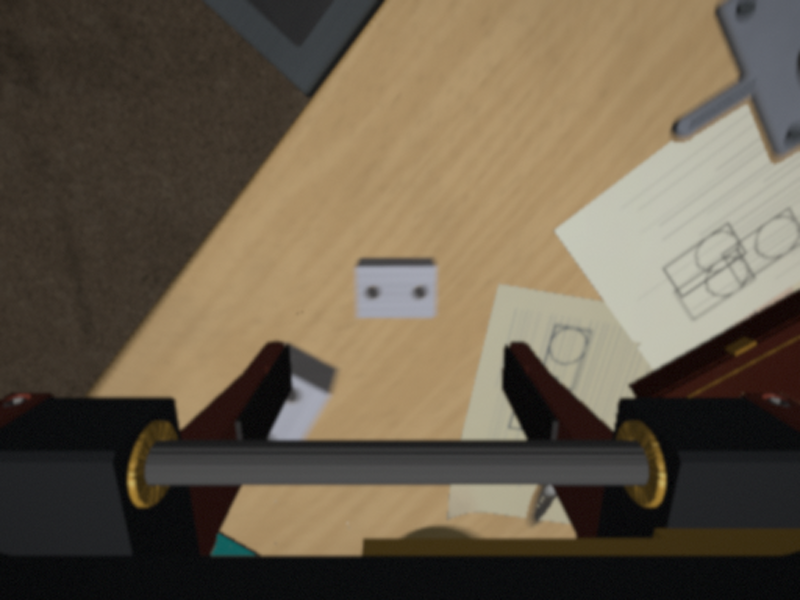

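Call:
send_rows(travel=[[0,0,-45],[0,0,-90],[0,0,-125],[0,0,-141],[0,0,-141]], twist=[[0,0,0],[0,0,0],[0,0,0],[0,0,0],[0,0,0]])

```text
time: 2.62
ee_pos: [0.4652, -0.2322, 0.0282]
tcp_rot: [0.643, 0.292, 0.644, -0.292]
wrist_force: [0.0, 0.3, 0.3]
width: 0.999
```

Call:
send_rows(travel=[[0,0,0],[0,0,0],[0,0,0],[0,0,0],[0,0,0]], twist=[[0,0,0],[0,0,0],[0,0,0],[0,0,0],[0,0,0]], grip=40, grip_force=25)

```text
time: 3.25
ee_pos: [0.4659, -0.2322, 0.0293]
tcp_rot: [0.644, 0.291, 0.644, -0.292]
wrist_force: [-1.7, -0.9, 3.8]
width: 0.615
```

Call:
send_rows(travel=[[0,0,30],[0,0,80],[10,40,120],[20,80,150],[35,120,170]], twist=[[0,0,0],[0,0,-5],[0,0,-15],[0,0,-25],[0,0,-35]])

```text
time: 3.88
ee_pos: [0.501, -0.1109, 0.2]
tcp_rot: [0.526, 0.474, 0.525, -0.473]
wrist_force: [1.4, -0.4, -2.7]
width: 0.612
```

Call:
send_rows(travel=[[15,45,0],[30,90,0],[49,130,0],[49,130,0],[49,130,0]], twist=[[0,0,-10],[0,0,-18],[0,0,-23.5],[0,0,-23.5],[0,0,-23.5]])

```text
time: 4.5
ee_pos: [0.5494, 0.0178, 0.1979]
tcp_rot: [-0.42, -0.568, -0.42, 0.569]
wrist_force: [0.3, 0.2, -1.5]
width: 0.612
```

Run:
```python
from h import *
tcp()
im,d=grab('wrist','w2.png'); C=cloud('wrist',d); np.save('w2.npy',C)
for n in('vice_seat','lever_knob','cam_axis','cam_vice'):
    print(n,[(round(r['score'],2),np.round(r['position'],3).tolist()) for r in optics.pinpoint(n,'wrist')[:3]])
```

```text
t 4.5 tcp [549.4  17.8 197.9] yaw -17.14 xaxis [-0.002 -0.    -1.   ] F [ 0.3  0.2 -1.5] w 53.7 j [-0.03 -0.05  1.45 -0.    1.74  0.27]
vice_seat [(0.9, [0.585, 0.143, 0.006])]
lever_knob [(0.92, [0.472, 0.092, 0.055])]
cam_axis [(0.62, [0.562, 0.064, 0.051]), (0.36, [0.553, 0.015, 0.171])]
cam_vice [(0.74, [0.566, 0.094, -0.0])]
```

View pics/w2.png

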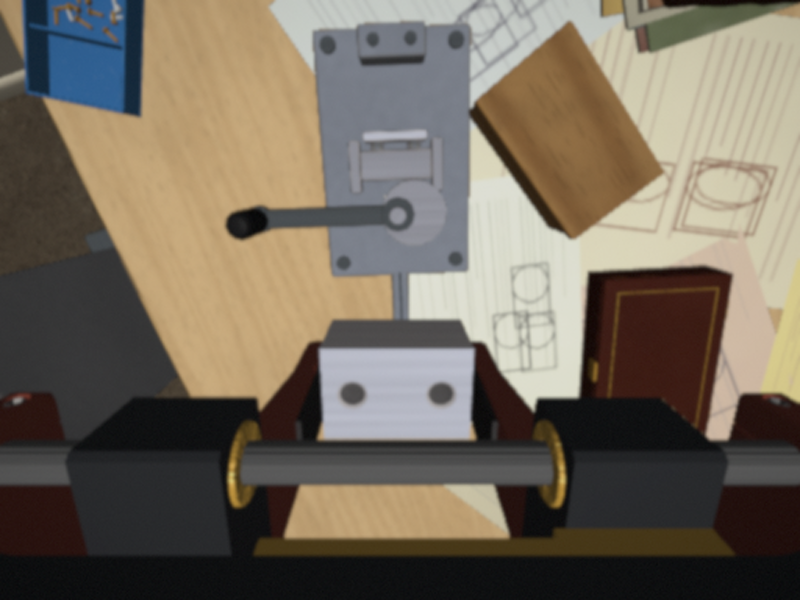

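Run:
```python
from h import *
C=np.load('w2.npy'); P=C.reshape(-1,3)
o=np.array([.573,.094]); a=np.radians(73)
def inv(P,o,a):
    D=P[:,:2]-o; return np.c_[D@[np.cos(a),np.sin(a)],D@[-np.sin(a),np.cos(a)],P[:,2]]*1000
V=inv(P,o,a)
m=(V[:,2]>4.5)&(V[:,2]<12)&(abs(V[:,0]-7)<97)&(abs(V[:,1])<65)
# keep largest connected component in image
M=m.reshape(384,512).astype(np.uint8); n,L,S,_=cv2.connectedComponentsWithStats(M); k=1+S[1:,4].argmax()
r=cv2.minAreaRect((P[(L==k).ravel()][:,:2]*1000).astype(np.float32)); print('base',r,'z',np.median(V[(L==k).ravel(),2]))
B=V[(L==k).ravel()]
# edges: per-x extremes in y, per-y max x, robust line fits
def edge(ax,sgn,lo,hi):
    out=[]
    for b in np.arange(lo,hi,4):
        s=B[abs(B[:,1-ax]-b)<2]
        if len(s)>3: out.append((b,(sgn*s[:,ax]).max()*sgn))
    out=np.array(out); p=np.polyfit(out[:,0],out[:,1],1)
    for _ in range(3):
        e=abs(out[:,1]-np.polyval(p,out[:,0])); g=e<max(1.5,2*np.median(e)); p=np.polyfit(out[g,0],out[g,1],1)
    return p.round(4),g.sum(),len(out)
print('y+',edge(1,1,-70,85));print('y-',edge(1,-1,-70,85));print('x+',edge(0,1,-45,45));print('x-',edge(0,-1,-45,45))
F=V[(V[:,2]>27)&(V[:,2]<38)&(V[:,0]>58)&(V[:,0]<100)&(abs(V[:,1])<30)]
print('fence',len(F),np.percentile(F,[2,98],axis=0).round(1),cv2.minAreaRect(F[:,:2].astype(np.float32)))
Q=V[(V[:,2]>24)&(V[:,2]<35)&(V[:,0]>15)&(V[:,0]<35)&(abs(V[:,1])<26)]; print('pad',len(Q),np.percentile(Q,[2,98],axis=0).round(1))
# block in hand
t=np.array([.5494,.0178]); T=inv(P,t,np.radians(-17.14))
H=T[(abs(T[:,0])<26)&(abs(T[:,1])<30)&(T[:,2]>185)&(T[:,2]<215)]
print('hand',len(H),np.percentile(H,[1,50,99],axis=0).round(1)); 
H2=H[abs(H[:,2]-np.median(H[:,2]))<3];print(cv2.minAreaRect(H2[:,:2].astype(np.float32)))
K=V[(V[:,2]>64)&(V[:,2]<80)]; K=K[np.hypot(K[:,0],K[:,1]-100)<50]; print('knob',len(K),K.mean(0))
```

```text
base ((578.6329345703125, 94.95053100585938), (184.8865509033203, 120.19706726074219), 74.83594512939453) z 9.66362693676115
y+ (array([3.46000e-02, 5.42177e+01]), np.int64(36), 39)
y- (array([ 3.18000e-02, -5.44659e+01]), np.int64(35), 39)
x+ (array([-0.0964, 82.0616]), np.int64(23), 23)
x- (array([-3.73000e-02, -7.98501e+01]), np.int64(19), 23)
fence 1039 [[ 69.  -18.5  29.1]
 [ 88.4  23.3  36. ]] ((79.10585021972656, 2.399129867553711), (20.6240177154541, 44.00163650512695), 1.5633395910263062)
pad 304 [[ 15.2 -20.2  24.4]
 [ 24.6  20.9  33.9]]
hand 6371 [[-2.550e+01 -1.870e+01  1.861e+02]
 [-1.000e-01  3.200e+00  2.021e+02]
 [ 2.550e+01  1.750e+01  2.035e+02]]
((0.0021686553955078125, -0.9239044189453125), (37.41874694824219, 51.986392974853516), 89.9854736328125)
knob 301 [-33.74403448  96.65834879  71.60354646]
```

Call:
send_rows(travel=[[15,50,-20],[30,100,-50],[37,123,-90],[37,123,-130],[37,123,-130]], twist=[[0,0,1],[0,0,2],[0,0,2],[0,0,2],[0,0,2]])

```text
time: 5.38
ee_pos: [0.5842, 0.1403, 0.0644]
tcp_rot: [-0.428, -0.559, -0.431, 0.564]
wrist_force: [0.2, -0.0, -2.0]
width: 0.609
```

Run:
```python
from h import *
tcp()
im,d=grab('wrist','w3.png'); C=cloud('wrist',d); P=C.reshape(-1,3)
s=np.array([.5855,.1405]); a=np.radians(74.85)
D=P[:,:2]-s; V=np.c_[D@[np.cos(a),np.sin(a)],D@[-np.sin(a),np.cos(a)],P[:,2]]*1000
F=V[(V[:,2]>28)&(V[:,2]<36)&(V[:,0]>10)&(V[:,0]<50)&(abs(V[:,1])<35)]
print('fence rel seat',cv2.minAreaRect(F[:,:2].astype(np.float32)),np.median(F[:,2]),len(F))
H=V[(abs(V[:,0])<27)&(abs(V[:,1])<31)&(V[:,2]>66)&(V[:,2]<77)]
print('block',len(H),np.median(H[:,2]),cv2.minAreaRect(H[:,:2].astype(np.float32)))
B=V[(V[:,2]>4.5)&(V[:,2]<12)&(V[:,0]>20)&(V[:,0]<55)&(abs(V[:,1])<60)]
for x in range(20,50,4):
    q=B[abs(B[:,0]-x)<2,1]; print(x,len(q),np.percentile(q,[1,99]).round(1) if len(q) else '')
print(np.percentile(B[:,0],99.5))
```

```text
t 5.38 tcp [584.2 140.3  64.4] yaw -15.22 xaxis [-0.008 -0.002 -1.   ] F [ 0.2 -0.  -2. ] w 53.5 j [ 0.18  0.14  1.5  -0.    1.51  0.44]
fence rel seat ((32.394554138183594, -1.4713611602783203), (44.02936553955078, 19.677688598632812), 89.99258422851562) 35.42195973847881 457
block 5986 71.6205350486974 ((-0.4092979431152344, 0.04353523254394531), (61.88848114013672, 37.50035095214844), 89.79419708251953)
20 58 [-59.5  59. ]
24 87 [-59.8  59. ]
28 100 [-59.5  59.5]
32 103 [-59.8  59.8]
36 98 [-59.7  59.8]
40 112 [-59.9  59.9]
44 272 [-59.6  59.5]
48 869 [-58.3  58.2]
54.738271331679584
```

View pics/w3.png

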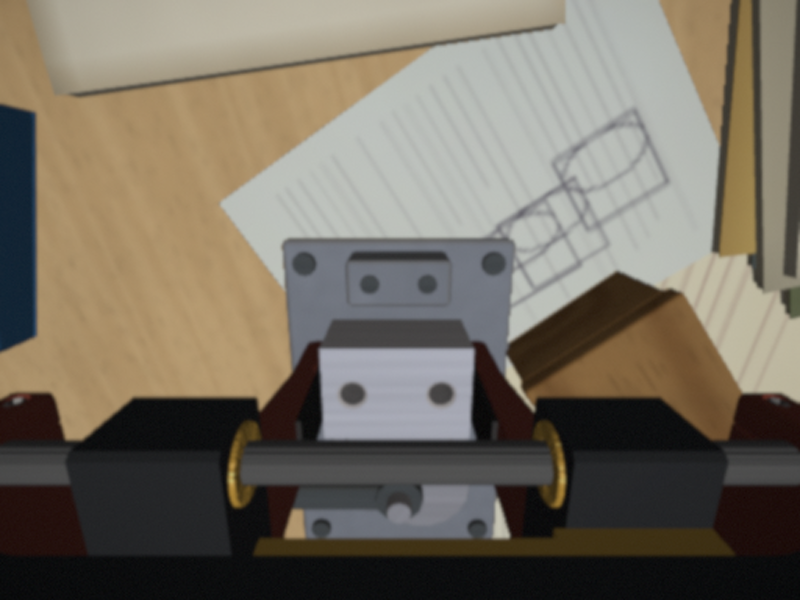

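Call:
send_rows(travel=[[1,1,0],[1,1,-10],[1,1,-18],[1,1,-22],[1,1,-22]], twist=[[0,0,0],[0,0,0],[0,0,0],[0,0,0],[0,0,0]])

```text
time: 6.05
ee_pos: [0.5874, 0.1419, 0.046]
tcp_rot: [-0.429, -0.561, -0.43, 0.562]
wrist_force: [0.2, 0.4, -1.8]
width: 0.614
```

Run:
```python
from h import *
tcp()
```

```text
t 6.05 tcp [587.4 141.9  46. ] yaw -15.21 xaxis [-0.001 -0.    -1.   ] F [ 0.2  0.4 -1.8] w 53.9 j [0.18 0.16 1.52 0.   1.47 0.45]
```

Call:
send_rows(travel=[[0,0,-4],[0,0,-7],[0,0,-9],[0,0,-9]], twist=[[0,0,0],[0,0,0],[0,0,0],[0,0,0]])

```text
time: 6.55
ee_pos: [0.5877, 0.1421, 0.0376]
tcp_rot: [-0.429, -0.562, -0.429, 0.562]
wrist_force: [0.6, -0.7, -2.1]
width: 0.612
```

Call:
send_rows(travel=[[0,0,-1],[0,0,-2],[0,0,-2]], twist=[[0,0,0],[0,0,0],[0,0,0]])

```text
time: 6.92
ee_pos: [0.5879, 0.1421, 0.0373]
tcp_rot: [0.43, 0.562, 0.429, -0.562]
wrist_force: [-3.4, -0.6, 7.2]
width: 0.615
```

Call:
send_rows(travel=[[0,0,0],[0,0,0],[0,0,0],[0,0,0]], twist=[[0,0,0],[0,0,0],[0,0,0],[0,0,0]], grip=64)

```text
time: 7.42
ee_pos: [0.5877, 0.142, 0.0355]
tcp_rot: [-0.429, -0.562, -0.429, 0.562]
wrist_force: [-0.3, -0.7, 0.6]
width: 0.729
```

Call:
send_rows(travel=[[0,0,10],[0,0,35],[0,0,70],[0,0,100],[0,0,115]], twist=[[0,0,0],[0,0,0],[0,0,0],[0,0,0],[0,0,0]])

```text
time: 8.05
ee_pos: [0.5885, 0.1422, 0.1536]
tcp_rot: [0.43, 0.563, 0.429, -0.561]
wrist_force: [1.2, 0.4, -0.2]
width: 0.728
```

Call:
send_rows(travel=[[-24,-10,0],[-48,-20,0],[-72,-30,0],[-96,-40,0],[-118,-51,0]], twist=[[0,0,-10],[0,0,-20],[0,0,-30],[0,0,-40],[0,0,-50]])

```text
time: 8.68
ee_pos: [0.4687, 0.0908, 0.1502]
tcp_rot: [-0.15, -0.691, -0.15, 0.691]
wrist_force: [0.5, -0.0, 0.1]
width: 0.726
```

Call:
send_rows(travel=[[0,0,0],[0,0,0],[0,0,0],[0,0,0],[0,0,0]], twist=[[0,0,-10],[0,0,-20],[0,0,-30],[0,0,-40],[0,0,-40]])

```text
time: 9.3
ee_pos: [0.4695, 0.091, 0.1503]
tcp_rot: [0.093, -0.701, 0.093, 0.701]
wrist_force: [0.4, 0.5, 0.3]
width: 0.731
```

Run:
```python
from h import *
tcp()
im,d=grab('wrist','w4.png'); C=cloud('wrist',d); P=C.reshape(-1,3)
for n in('lever_knob','cam_axis','vice_seat','block_centre'):
    print(n,[(round(r['score'],2),np.round(r['position'],3).tolist()) for r in optics.pinpoint(n,'wrist')[:3]])
K=P[(P[:,2]>.066)&(P[:,2]<.08)&(np.hypot(P[:,0]-.47,P[:,1]-.0905)<.02)]; print('knob',len(K),K.mean(0),np.percentile(K,[2,98],axis=0).round(4))
s=np.array([.5865,.1412]); a=np.radians(74.85)
D=P[:,:2]-s; V=np.c_[D@[np.cos(a),np.sin(a)],D@[-np.sin(a),np.cos(a)],P[:,2]]*1000
H=V[(abs(V[:,0])<24)&(abs(V[:,1])<33)&(V[:,2]>37)&(V[:,2]<46)]
if len(H): print('block rel seat',len(H),np.median(H[:,2]),H[:,2].std(),cv2.minAreaRect(H[:,:2].astype(np.float32)))
im,d=grab('top'); P=cloud('top',d).reshape(-1,3)
K=P[(P[:,2]>.062)&(P[:,2]<.08)&(np.hypot(P[:,0]-.47,P[:,1]-.0905)<.02)]; print('knob top',len(K))
```

```text
t 9.3 tcp [469.5  91.  150.3] yaw -105.12 xaxis [-0.001 -0.    -1.   ] F [0.4 0.5 0.3] w 64.2 j [ 0.12 -0.24  1.71 -0.    1.67  1.96]
lever_knob [(0.89, [0.472, 0.09, 0.053])]
cam_axis [(0.59, [0.562, 0.064, 0.051])]
vice_seat []
block_centre [(0.66, [0.591, 0.14, 0.027])]
knob 342 [0.47027223 0.08945688 0.07187713] [[0.462  0.0816 0.067 ]
 [0.4771 0.0979 0.0743]]
block rel seat 2784 41.51037250460709 0.8819539062507405 ((1.0901317596435547, -2.0517234802246094), (37.15286636352539, 53.85094451904297), 0.09420030564069748)
knob top 0
```

View pics/w4.png

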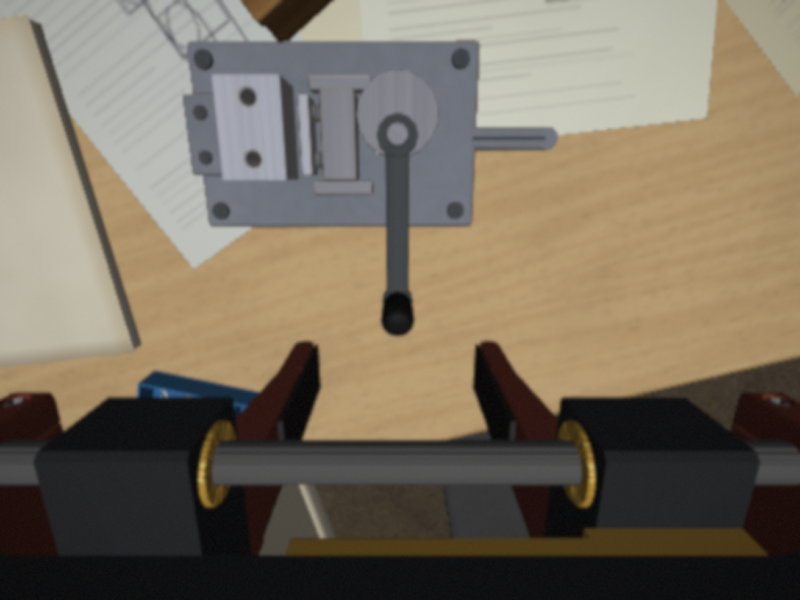

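Call:
send_rows(travel=[[0,0,-35],[0,0,-65],[0,0,-85],[0,0,-93],[0,0,-93]], twist=[[0,0,0],[0,0,0],[0,0,0],[0,0,0],[0,0,0]])

```text
time: 10.22
ee_pos: [0.4696, 0.091, 0.0576]
tcp_rot: [0.093, -0.701, 0.093, 0.701]
wrist_force: [-0.1, 0.3, 1.4]
width: 0.726
```

Call:
send_rows(travel=[[0,0,0],[0,0,0],[0,0,0],[0,0,0],[0,0,0]], twist=[[0,0,0],[0,0,0],[0,0,0],[0,0,0],[0,0,0]], grip=10, grip_force=30)

```text
time: 10.85
ee_pos: [0.4696, 0.0907, 0.0577]
tcp_rot: [0.093, -0.701, 0.094, 0.701]
wrist_force: [-1.2, -2.6, 1.7]
width: 0.211
```

Run:
```python
from h import *
tcp()
```

```text
t 10.85 tcp [469.6  90.7  57.7] yaw -105.22 xaxis [-0.    -0.001 -1.   ] F [-1.2 -2.6  1.7] w 18.5 j [ 0.12 -0.2   1.84 -0.    1.5   1.96]
```

Call:
send_rows(travel=[[-2.9,-15.4,0],[-3.4,-31.1,0],[-1.3,-46.7,0],[3.1,-61.7,0],[9.8,-75.9,0]], twist=[[0,0,9],[0,0,18],[0,0,27],[0,0,36],[0,0,45]])

```text
time: 11.48
ee_pos: [0.4794, 0.0155, 0.0577]
tcp_rot: [0.183, 0.683, 0.184, -0.683]
wrist_force: [1.2, 4.1, -0.8]
width: 0.211
```

Run:
```python
from h import *
tcp(); o=arm.get_obs(); d=o['ee_pos'][:2]*1000-[566.1,64.6]; print(np.hypot(*d),np.degrees(np.arctan2(d[1],d[0]))%360-164.85)
```

```text
t 11.47 tcp [479.4  15.5  57.7] yaw -59.89 xaxis [-0.     0.002 -1.   ] F [ 1.2  4.1 -0.8] w 18.5 j [-0.04 -0.19  1.84  0.    1.5   1.01]
99.62470774291782 44.70955991603833
```

Call:
send_rows(travel=[[8.9,-13.0,0],[19.6,-24.4,0],[32.0,-34.0,0],[45.8,-41.5,0],[60.6,-46.8,0]], twist=[[0,0,9],[0,0,18],[0,0,27],[0,0,36],[0,0,45]])

```text
time: 12.1
ee_pos: [0.5398, -0.0304, 0.0576]
tcp_rot: [0.43, 0.561, 0.432, -0.56]
wrist_force: [-4.1, 8.4, 3.2]
width: 0.206
```

Call:
send_rows(travel=[[0,0,0],[0,0,0],[0,0,0]], twist=[[0,0,0],[0,0,0],[0,0,0]])

```text
time: 12.48
ee_pos: [0.5398, -0.0304, 0.0576]
tcp_rot: [0.429, 0.562, 0.431, -0.561]
wrist_force: [-2.1, 4.7, 2.4]
width: 0.208
```

Run:
```python
from h import *
tcp(); o=arm.get_obs(); d=o['ee_pos'][:2]*1000-[566.1,64.6]; print(np.hypot(*d),np.degrees(np.arctan2(d[1],d[0]))%360-164.85)
im,d=grab('wrist','w5.png'); C=cloud('wrist',d); P=C.reshape(-1,3)
s=np.array([.5865,.1412]); a=np.radians(74.85)
D=P[:,:2]-s; V=np.c_[D@[np.cos(a),np.sin(a)],D@[-np.sin(a),np.cos(a)],P[:,2]]*1000
H=V[(abs(V[:,0])<26)&(abs(V[:,1])<33)&(V[:,2]>37)&(V[:,2]<46)]
if len(H): print('block rel seat',len(H),np.median(H[:,2]),H[:,2].std(),cv2.minAreaRect(H[:,:2].astype(np.float32)))
```

```text
t 12.47 tcp [539.8 -30.4  57.6] yaw -15.15 xaxis [-0.001  0.002 -1.   ] F [-2.1  4.7  2.4] w 18.3 j [-0.12 -0.02  1.68  0.    1.49  0.14]
98.53139980411665 89.69449177919412
```

View pics/w5.png

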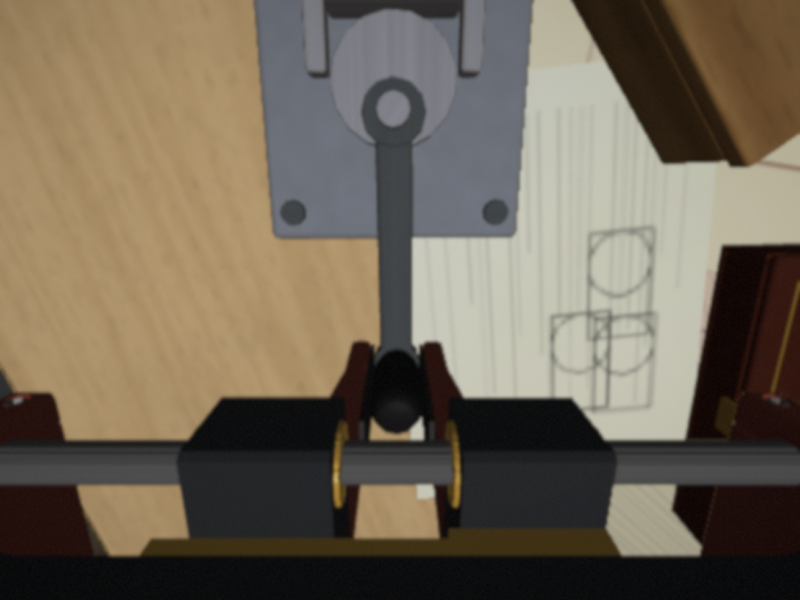

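Run:
```python
from h import *
s=np.array([.5865,.1412]); a=np.radians(74.85)
ims=[]
for c in('top','scene'):
    im,d=grab(c); P=cloud(c,d).reshape(-1,3)
    for n in('block_centre','lever_knob','cam_axis'): print(c,n,[(round(r['score'],2),np.round(r['position'],3).tolist()) for r in optics.pinpoint(n,c)[:3]])
    D=P[:,:2]-s; V=np.c_[D@[np.cos(a),np.sin(a)],D@[-np.sin(a),np.cos(a)],P[:,2]]*1000
    for nm,z0,z1,x0,x1 in(('block',36,46,-24,28),('fence',27,35,20,48)):
        H=V[(V[:,0]>x0)&(V[:,0]<x1)&(abs(V[:,1])<33)&(V[:,2]>z0)&(V[:,2]<z1)]
        if len(H)>5: print(c,nm,len(H),np.median(H[:,2]),cv2.minAreaRect(H[:,:2].astype(np.float32)))
    k=optics.calibration(c); q=rot(k['rotation']).T@(np.array([.575,.11,.03])-k['position'])
    u=int(k['cx']+k['fx']*q[0]/-q[2]); v=int(k['cy']-k['fy']*q[1]/-q[2])
    cr=im[max(0,v-45):v+45,max(0,u-60):u+60]; ims.append(cv2.resize(cr,(400,300),interpolation=cv2.INTER_CUBIC))
cv2.imwrite('pics/end.png',np.hstack(ims)); tcp()
```

```text
top block_centre [(0.67, [0.581, 0.143, 0.025]), (0.67, [0.465, -0.358, 0.02])]
top lever_knob []
top cam_axis [(0.62, [0.56, 0.063, 0.05])]
top block 155 39.412977185842465 ((6.963691711425781, -1.6356277465820312), (39.18220901489258, 53.89444351196289), 0.03565952181816101)
top fence 68 31.1071035656586 ((34.42068862915039, 0.8664340972900391), (18.502765655517578, 43.86415100097656), 1.7621628046035767)
scene block_centre [(0.96, [0.457, -0.358, 0.023]), (0.57, [0.587, 0.144, 0.017])]
scene lever_knob []
scene cam_axis [(0.58, [0.564, 0.066, 0.053]), (0.53, [0.406, 0.249, 0.003])]
scene block 239 40.62477167944467 ((5.00123405456543, -0.9619770050048828), (43.908329010009766, 56.44502258300781), 1.7614359855651855)
scene fence 84 32.651293519902424 ((31.04580307006836, 0.9583244323730469), (45.09819412231445, 16.866891860961914), 89.63250732421875)
t 12.93 tcp [539.8 -30.3  57.6] yaw -15.15 xaxis [-0.001  0.002 -1.   ] F [-2.6  4.   2.5] w 18.5 j [-0.12 -0.02  1.68  0.    1.49  0.14]
```

View pics/end.png

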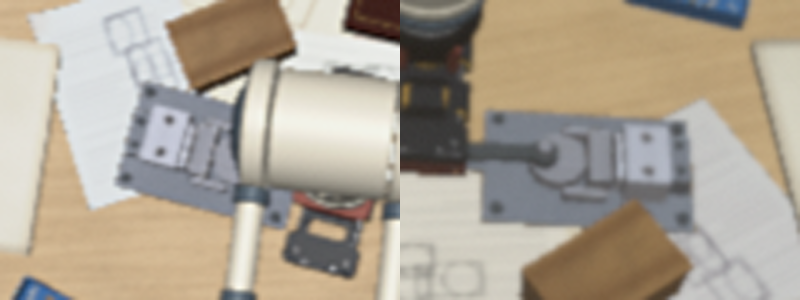

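Run:
```python
from h import *
print(ticket.close_job()); tcp()
```

```text
the job is handed in; nothing more can be done
None
the job is handed in; nothing more can be done
```

I placed the smaller block in the open vice, let go of it, then swung the lever round by its knob to highest lift. I handed in at about 13 s, still holding the knob.

**Lever:** It measured 89.7° (1.566 rad) from its open position. The fingers were shut on the knob at 18.5 mm, and the spring pulled back at the knob with about 3 N, as expected at highest lift.

**Block:** After clamping, it lay up against the fence with the pad touching it. Its centre is at about 52–54 mm along the vice, roughly 2.5 mm off the middle along the jaws. It is flat and square within about 2°.

**Not confirmed:**
- The pad's force on the block has no sensor, so I inferred it from the block having moved to the fence.
- The top and scene cameras disagree by about 2–3 mm on block and fence positions, and their raw block outlines came out up to 8 mm too large. The block still fits the limits with either camera.
- The networks could not find the knob in the last pictures because the arm hid it, so the lever angle rests on the measured tool position and the wrist picture.
- I did not measure the pliers, tray and tape again at the end. The arm did not work near them.

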